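Set the rib-bending iron to heat four and switch it on

ROBOT

A 7-joint arm with a two-finger parallel gripper is mounted at the origin on the work surface. World frame = base frame: x ahead of the robot, y to its left, z up, the work surface at z = 0. Lengths are in m, angles in rad, forces in N, time in s.
With the tool pointing down it reaches from about 0.35 to 0.9 m from the base axis. Payload 7.2 kg.
Tool frame: the origin (TCP) lies midway between the tips of the shut fingers; the grasp point (between the pads) lies arm.tcp_to_grasp behind it (arm.tcp_to_grasp is the distance from the TCP to the grasp point, in m); z points along the fingers, y is the direction in which the jaws open and shut (so a half turn about z gives the same grasp; the last joint's range is limited). The gripper opens to 85 mm and grips with 20 to 120 N. Pads are 22 mm wide; open, the fingers measure 114 mm over their backs; the gripper's body (76 mm by 85 mm) begins 54 mm behind the grasp point. The pads swing forward as they close: fully open they stand 13 mm farther back than shut.
Start: joints at [-1.375, 0.411, -0.013, 1.596, 0.006, 1.134, -0.082], TCP at [0.163, 0.603, 0.231] pointing down, gripper open.
Joint ranges: [-2.95, 2.95], [-0.29, 1.99], [-1.47, 1.44], [0.14, 2.54], [-1.03, 4.17], [0.13, 1.85], [-2.86, 2.86]. Speed limits (rad/s): [2.39, 2.39, 3.01, 3.01, 3.14, 3.14, 3.14].

INTERFACE

Orientations are given as a unit quaternion [w, x, y, z].
In Python, from rig import telemetry, get_image, ticket, arm gives the robot as it stands. The module is installed in compiled form; this text tells all that it offers.
- The arm moves only by the shell command python3 -m jog 'ROWS' [OPENING]. ROWS is JSON, a list of rows, each an object of numbers: "tx", "ty", "tz": the shift along the tool's x, y, z in units of 40 mm (1.0 is 40 mm); "turn": the turn about the tool's z in units of 5 degrees (1.0 is 5 degrees). A call has 1 to 20 rows; each row is the pose to reach, as a shift and turn from the pose commanded when the call began, along the tool's axes at that moment; what a row does not reach only later rows make up. A row lasts 1/10 s, in which the tool goes at most 50 mm and 8.59 degrees, less where a joint would pass 70% of its speed; a pose out of reach is approached as far as the arm can. A call with a gripper value outside its range is refused whole. OPENING is the opening, from 0 (shut) to 1 (fully open), set as the call begins (- or left out, the last holds). The fingers move at their own pace and stop on an object; the grip force is fixed at half the most. Time passes only in rows, so rows that repeat a pose let the fingers close. It gives the time, the measured TCP pose, the force and the opening at its end, in the units of the state.
- telemetry.get_obs(): the state, without advancing time (a new reading comes with each control period).
- get_image(name): name is "side" or "top" or "wrist"; returns a dict with "image" (384x512x3 uint8, red, green, blue), "camera_matrix" (3x3 intrinsics, pixels), "k1" (the pictures are not rectified: a ray, as slopes to the right and down, at radius r is drawn at 1 + k1 r^2 times it, then the intrinsics apply), "rvec" (rotation vector, rad) and "tvec" (3), from world to camera coordinates, as OpenCV has them; the wrist camera has in their place "mount" (4x4, takes a point from camera to tool coordinates, whose origin is the TCP and whose axes are the flange's). Camera axes: x right, y down, z forward; pixel columns grow to the right and rows downward; lengths in m; the calibration is good to about 2 mm. A picture is of the moment at which its call begins: read the wrist's pose just before it. There is no depth.
- ticket.close_job(): hands the job in, once; it reports no verdict.
The state is a dict: "time_s": time; "joints": joint angles; "joint_vel": joint speeds; "joint_efforts": joint torques, N m; "tool_pos": TCP position; "orientation": TCP orientation; "force": force on the tool from outside, world axes, zero at the start; "ft_torque": the same for the moment, N m; "gripper_width": opening from 0.0 (shut) to 1.0 (fully open).
Only numpy, scipy, OpenCV 4.12 (cv2) and the standard library are available. Lean on these libraries where they do the work, as an engineer would, in place of code of your own. Each camera call takes 0.05 s, during which the arm holds its last target. There are 200 camera calls.

TASK

Get the rib-bending iron ready for a maple rib: with a fingertip, push the tab of its heat selector round until it clicks into the four-dot position, and press the standing end of the mains rocker down so that the iron is switched on. Push the tab from the side, do not pinch it between the fingers; keep off the heating post, and leave the things lying around the iron where they are.

Things in the scene. Friction and masses are not known exactly. Their poses are not given: they have to be found in the camera images.
- iron: Rib-bending iron, bolted down: base plate 165 x 370 x 8 mm, on it a grey control box with a flat dark top panel 60 mm above the bench, and a heating post. Origin on the bench straight below the axis of the heat selector; x points from the panel's front (operator's) edge to its far edge, y to the left, z up. The panel spans x -62 to +77 and y -77 to +77 mm.
- selector_axis (a point): Axis of the heat selector at panel height (axes as the iron's). Round it: steel skirt 60 mm across, top 3 mm above the panel; black hub 36 mm across, 26 mm high; one radial finger tab, also the pointer, 9 mm thick, reaching 50 mm out from the axis, from 6 to 28 mm above the panel. Outside its sweep five marks of one to five white dots, growing clockwise.
- selector (a joint): Turn of the selector in rad, growing clockwise seen from above. Five clicks 0.698 rad (40 deg) apart: one dot 0, two 0.698, three 1.396, four 2.094, five 2.793. The tab points 80 deg left of the iron's x axis at one dot, along x at three, 40 deg right of it at four. Some 3 N on the tab pushes it over a click, half-way it jumps ahead. Starts at one, two or three dots.
- tab (a point): Point on the middle of the selector tab, 40 mm from the selector's axis and 17 mm above the panel. Its x axis runs outward along the tab, z up; the tab's side faces lie 4.5 mm to either side (y).
- mark4 (a point): Centre of the four-dot mark on the panel, 65 mm from the selector's axis.
- rocker_middle (a point): Middle of the mains rocker switch at panel height (axes as the iron's), in the front right part of the panel: black, 29 mm long in x, 20 mm wide, in a 36 x 28 mm bezel 3 mm high. A white bar on the panel in front of it marks the end to press for on.
- rocker (a joint): Tilt of the rocker, rad. 0 = off: its front end, the one nearest the operator, stands 10 mm above the panel, the far half is level 5 mm above it. 0.40 = on: front half level, 5 mm above the panel. It snaps over and stays; some 6 N straight down on the front end is enough.
- rocker_on_end (a point): Top of the outer edge of the rocker's front end, the one to press; it sinks about 6 mm as the switch goes on.
- post: Heating post of the iron: upright aluminium casting of teardrop section 75 x 50 mm on a round flange 88 mm across, its top 178 mm above the bench, its middle 205 mm to the left of the selector's axis (iron's +y). Not to be touched. Origin at the middle of its foot on the base plate.
- jar_center (a point): Bystander: closed varnish jar, 46 mm across and 72 mm high, right of the iron. Point at its centre.
- brush_center (a point): Bystander: flat brush with a wooden handle, 190 mm long and about 20 mm thick, lying beyond the iron. Point at the middle of its length.
- plane_center (a point): Bystander: small brass thumb plane, 52 x 24 x 23 mm, in front of the iron. Point at its centre.
- bridge_center (a point): Bystander: maple violin-bridge blank, 46 x 34 x 5 mm, lying flat in front of the iron. Point at its centre.

How it is judged:
By the outcome, as a careful person would: the job done as asked, in the order asked, and still so for the second after the job is handed in, with the robot touching nothing.
It also fails if it takes over 48 s, if anything falls off the work surface, if the arm or the gripper's body presses on something with over 40 N, if the wrist force passes 120 N, or if a joint passes its speed limit or range.

## Working session

There is one attempt and no reset: what is moved stays moved. The work goes in short steps, Python scripts to look and compute and a shell command to move; the robot and the scene stay as the last step left them, time stands still between calls to the robot, and variables do not carry over. Pictures are saved under pics/ and viewed, about 8 in all and at most 12, crops included, and the job is handed in when it is done.

```bash
mkdir -p pics; python3 - <<'E'
from rig import telemetry,get_image,arm
import cv2,numpy as np,pickle
o=telemetry.get_obs();print(o['time_s'],o['tool_pos'],o['orientation'],o['gripper_width'],arm.tcp_to_grasp)
d={n:get_image(n) for n in('top','side')}
pickle.dump(d,open('d0.pkl','wb'))
for n in d:
  cv2.imwrite(f'pics/{n}0.png',d[n]['image'][:,:,::-1]); print(n,d[n]['camera_matrix'],d[n]['k1'],d[n]['rvec'],d[n]['tvec'])
E
```

```text
0.0 [0.16286202 0.60293692 0.23048597] [-6.02285060e-05  1.31487939e-01  9.91317476e-01 -7.61325627e-04] 1.0000191307168314 0.0187
top [[381.76961812   0.         256.36068431]
 [  0.         381.76961812 191.65581138]
 [  0.           0.           1.        ]] -0.005698119261285466 [ 2.14227619 -2.13302845  0.1229279 ] [0.03070908 0.5931353  0.80762244]
side [[435.91156537   0.         260.37602418]
 [  0.         435.91156537 191.32676286]
 [  0.           0.           1.        ]] -0.15757819074867574 [ 0.06120253 -2.83474203  1.30525375] [0.58519324 0.06560895 0.98341656]
```

View pics/top0.png

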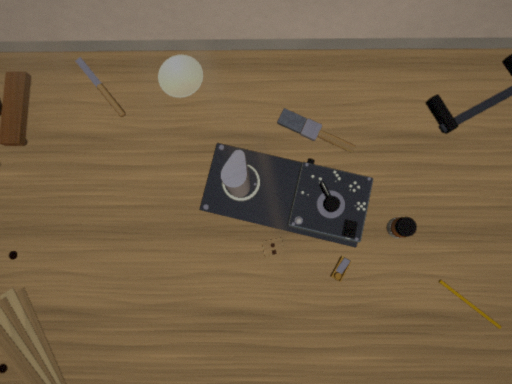

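View pics/side0.png

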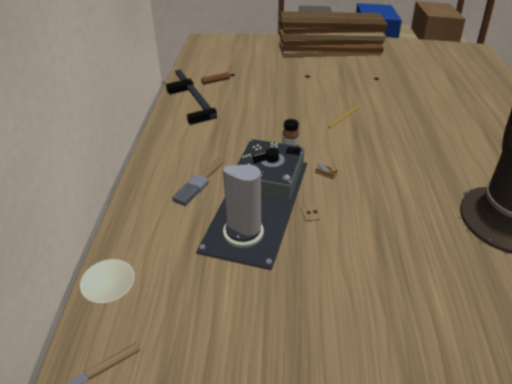

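The top view shows the iron at about (290,195), with the selector hub at (331,204), the tab pointing up-left, and the rocker at (350,228). The side view shows the same layout, with the post nearest the camera. I'll enlarge a crop and cast rays.

```bash
cat > h.py <<'E'
import cv2,numpy as np
from scipy.spatial.transform import Rotation as R
def ray(d,uv,o=None):
    K=d['camera_matrix'];p=(np.array(uv,float)-[K[0,2],K[1,2]])/[K[0,0],K[1,1]]
    q=p.copy()
    for _ in range(20): q=p/(1+d['k1']*(q@q))
    v=np.array([*q,1.])
    if 'mount' in d:
        M=np.eye(4);w,x,y,z=o['orientation'];M[:3,:3]=R.from_quat([x,y,z,w]).as_matrix();M[:3,3]=o['tool_pos'];M=M@d['mount']
        return M[:3,3],M[:3,:3]@v
    A=R.from_rotvec(np.ravel(d['rvec'])).as_matrix();return -A.T@np.ravel(d['tvec']),A.T@v
def onz(d,uv,z,o=None):
    c,v=ray(d,uv,o);return c+v*(z-c[2])/v[2]
def two(a,b):
    (c1,v1),(c2,v2)=a,b
    s=np.linalg.lstsq(np.c_[v1,-v2],c2-c1,rcond=None)[0]
    p,q=c1+s[0]*v1,c2+s[1]*v2;return (p+q)/2,np.linalg.norm(p-q)
E
python3 - <<'E'
import pickle,cv2;from h import *
d=pickle.load(open('d0.pkl','rb'));t=d['top'];s=d['side']
a=t['image'][155:255,280:380,::-1];b=s['image'][130:210,225:325,::-1]
cv2.imwrite('pics/crop0.png',np.hstack([cv2.resize(a,(400,400),interpolation=2),cv2.resize(b,(400,320),interpolation=2)] if 0 else [cv2.resize(a,(400,400),interpolation=2),cv2.copyMakeBorder(cv2.resize(b,(400,320),interpolation=2),0,80,0,0,0)]))
for n,uv,z in [('c1',(221,147),.008),('c2',(207,207),.008),('c3',(370,179),.008),('c4',(357,241),.008),('axis',(331,204),.063),('rock',(350,228),.065),('jar',(405,227),.072),('plane',(341,268),.02),('bridge',(273,247),.005)]: print(n,onz(t,uv,z).round(4))
print(ray(t,(0,0))[0],ray(s,(0,0))[0])
E
```

```text
c1 [0.7039 0.1182 0.008 ]
c2 [0.5617 0.1479 0.008 ]
c3 [ 0.6279 -0.2282  0.008 ]
c4 [ 0.4857 -0.1941  0.008 ]
axis [ 0.5637 -0.1279  0.063 ]
rock [ 0.5123 -0.1667  0.065 ]
jar [ 0.5146 -0.2801  0.072 ]
plane [ 0.4262 -0.1543  0.02  ]
bridge [ 0.4712 -0.0044  0.005 ]
[0.4749837  0.01216729 0.8827508 ] [0.55225764 0.72961662 0.69031506]
```

View pics/crop0.png

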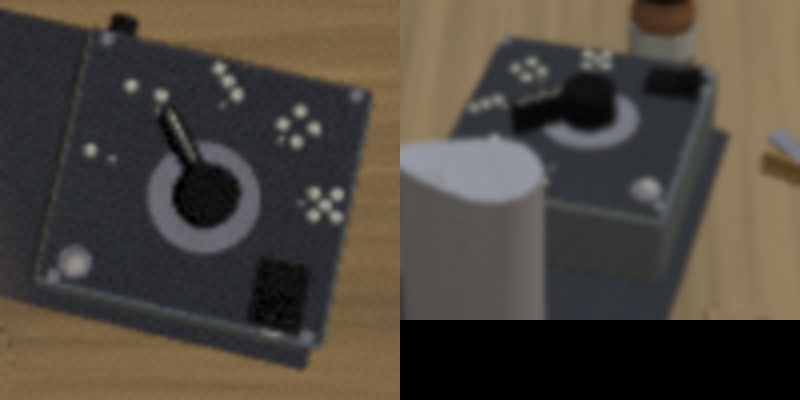

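The crop shows the tab at two dots, with its tip at (163,108). The skirt centre is at (204,197), the four-dot mark at (298,126) and the rocker at (278,294).

```bash
python3 - <<'E'
import pickle;from h import *;from rig import get_image
d=pickle.load(open('d0.pkl','rb'));t=d['top'];s=d['side']
T=lambda x,y:(280+(x+.5)/4-.5,155+(y+.5)/4-.5)
S=lambda x,y:(225+(x-400+.5)/4-.5,130+(y+.5)/4-.5)
sc=[onz(t,T(*p),.06) for p in[(107,38),(357,95),(307,338),(52,275)]]
c=np.mean(sc,0);print('panel c',c.round(4))
y1=sc[0]-sc[1];y2=sc[3]-sc[2];x1=sc[0]-sc[3];x2=sc[1]-sc[2]
dg=lambda v:np.degrees(np.arctan2(v[1],v[0]));print(dg(y1)-90,dg(y2)-90,dg(x1),dg(x2))
ax=onz(t,T(204,197),.063);print('axis',ax.round(4),'m4',dg(onz(t,T(298,126),.06)-ax),np.linalg.norm((onz(t,T(298,126),.06)-ax)[:2]))
print('tab',dg(onz(t,T(163,108),.088)-ax),'rock',onz(t,T(278,294),.066).round(4))
for n,p,q in[('skirt',(204,197),(591,110)),('knob',(75,262),(648,188)),('m4',(298,126),(597,58))]: print(n,two(ray(t,T(*p)),ray(s,S(*q))))
print(get_image('wrist')['mount'])
E
```

```text
panel c [ 0.5707 -0.1285  0.06  ]
-13.109478689250182 -13.660117260887091 -13.438860652670861 -13.279663522531912
axis [ 0.5639 -0.1271  0.063 ] m4 -53.036275326140036 0.06517751174956185
tab 29.198660651864245 rock [ 0.512  -0.1646  0.066 ]
skirt (array([ 0.56276204, -0.12627148,  0.06747754]), np.float64(0.0013382883811892603))
knob (array([ 0.52814795, -0.05755333,  0.06298345]), np.float64(0.0011293347480959943))
m4 (array([ 0.57945484, -0.17134763,  0.07995266]), np.float64(0.0408900046716176))
[[ 2.51143825e-04 -9.49401992e-01 -3.14063362e-01  8.18911558e-02]
 [ 9.99999963e-01  2.04599351e-04  1.81163393e-04  1.33345777e-03]
 [-1.07739726e-04 -3.14063396e-01  9.49402007e-01 -1.43486404e-01]
 [ 0.00000000e+00  0.00000000e+00  0.00000000e+00  1.00000000e+00]]
```

```bash
python3 -m jog '[{"tx":-14.76,"ty":-13.8,"turn":-8.34},{"tx":-14.76,"ty":-13.8,"turn":-8.34},{"tx":-14.76,"ty":-13.8,"turn":-8.34},{"tx":-14.76,"ty":-13.8,"turn":-8.34},{"tx":-14.76,"ty":-13.8,"turn":-8.34},{"tx":-14.76,"ty":-13.8,"turn":-8.34},{"tx":-14.76,"ty":-13.8,"turn":-8.34},{"tx":-14.76,"ty":-13.8,"turn":-8.34},{"tx":-14.76,"ty":-13.8,"turn":-8.34},{"tx":-14.76,"ty":-13.8,"turn":-8.34},{"tx":-14.76,"ty":-13.8,"turn":-8.34},{"tx":-14.76,"ty":-13.8,"turn":-8.34},{"tx":-14.76,"ty":-13.8,"turn":-8.34},{"tx":-14.76,"ty":-13.8,"turn":-8.34},{"tx":-14.76,"ty":-13.8,"turn":-8.34},{"tx":-14.76,"ty":-13.8,"turn":-8.34},{"tx":-14.76,"ty":-13.8,"turn":-8.34},{"tx":-14.76,"ty":-13.8,"turn":-8.34},{"tx":-14.76,"ty":-13.8,"turn":-8.34},{"tx":-14.76,"ty":-13.8,"turn":-8.34}]' 0
cat > snap.py <<'E'
import sys,pickle,cv2;from rig import telemetry,get_image
from h import *
n=sys.argv[1];o=telemetry.get_obs();w=get_image('wrist');pickle.dump((o,w),open(n+'.pkl','wb'))
cv2.imwrite(f'pics/{n}.png',w['image'][:,:,::-1])
q=o['orientation'];print(o['time_s'],o['tool_pos'],q,np.degrees(o['joints']).round(1),o['force'],o['gripper_width'])
E
python3 snap.py w1
```

```text
0.15 [0.16288619 0.6030021  0.23065299] [-4.17336544e-05  1.31477006e-01  9.91319024e-01 -6.23218249e-04] [-78.8  23.6  -0.7  91.5   0.3  65.   -4.7] [0.15666484 0.4513127  0.88978703] 1.0005082831077445validation failed for argument at $[0]...
```

View pics/w1.png

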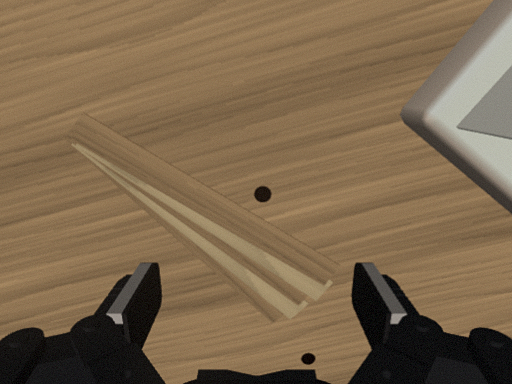

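That move was refused, so the arm hasn't left the start. The wrist picture only shows wood strips and the open fingers. I'll test whether every key is required.

```bash
python3 -m jog '[{"tx":-1.2,"ty":-1.1,"tz":0,"turn":-0.8},{"tx":-2,"ty":-1.9,"tz":0,"turn":-1.6}]' 0; echo; python3 -m jog --help | head
```

```text
time_s: 0.4
tool_pos: [0.2148, 0.5176, 0.2304]
orientation: [-0.0, 0.059, 0.998, -0.0]
force: [1.5, -0.4, -0.6]
gripper_width: 0.693
invalid input: not JSON, or not a number
```

```bash
python3 -m jog '[{"tx":-10.98,"ty":-13.57,"tz":0,"turn":-6.7},{"tx":-10.98,"ty":-13.57,"tz":0,"turn":-6.7},{"tx":-10.98,"ty":-13.57,"tz":0,"turn":-6.7},{"tx":-10.98,"ty":-13.57,"tz":0,"turn":-6.7},{"tx":-10.98,"ty":-13.57,"tz":0,"turn":-6.7},{"tx":-10.98,"ty":-13.57,"tz":0,"turn":-6.7},{"tx":-10.98,"ty":-13.57,"tz":0,"turn":-6.7},{"tx":-10.98,"ty":-13.57,"tz":0,"turn":-6.7},{"tx":-10.98,"ty":-13.57,"tz":0,"turn":-6.7},{"tx":-10.98,"ty":-13.57,"tz":0,"turn":-6.7},{"tx":-10.98,"ty":-13.57,"tz":0,"turn":-6.7},{"tx":-10.98,"ty":-13.57,"tz":0,"turn":-6.7},{"tx":-10.98,"ty":-13.57,"tz":0,"turn":-6.7},{"tx":-10.98,"ty":-13.57,"tz":0,"turn":-6.7},{"tx":-10.98,"ty":-13.57,"tz":0,"turn":-6.7},{"tx":-10.98,"ty":-13.57,"tz":0,"turn":-6.7},{"tx":-10.98,"ty":-13.57,"tz":0,"turn":-6.7},{"tx":-10.98,"ty":-13.57,"tz":0,"turn":-6.7},{"tx":-10.98,"ty":-13.57,"tz":0,"turn":-6.7},{"tx":-10.98,"ty":-13.57,"tz":0,"turn":-6.7}]' 0
python3 snap.py w2
```

```text
time_s: 2.4
tool_pos: [0.5836, -0.0737, 0.2315]
orientation: [0.0, -0.229, 0.973, 0.0]
force: [-0.1, -0.7, -1.7]
gripper_width: 0.002
2.4 [ 0.58356613 -0.07369412  0.23154093] [ 2.13122789e-04 -2.29107359e-01  9.73401114e-01  2.11056255e-04] [-12.7  20.4  19.9  97.9  -7.7  63.1 126.1] [-0.13015083 -0.72608413 -1.69044623] 0.0017545250873483669
```

View pics/w2.png

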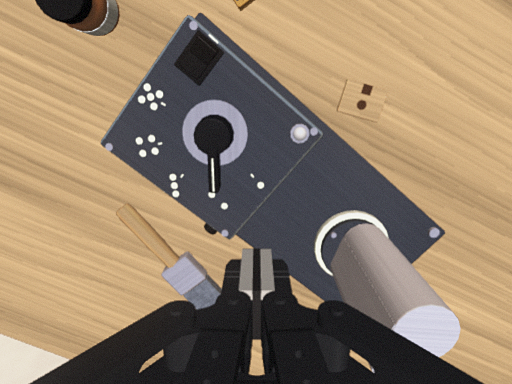

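The wrist view shows the skirt centre at about (214,132) and the tab tip at (213,191), at two dots. The rocker bezel is at about (199,57) with its white bar near (213,40). The post is on the right and clear. I'll triangulate against the top view.

```bash
python3 - <<'E'
import pickle;from h import *
t=pickle.load(open('d0.pkl','rb'))['top'];o,w=pickle.load(open('w2.pkl','rb'))
T=lambda x,y:(280+(x+.5)/4-.5,155+(y+.5)/4-.5)
# skirt ellipse
hsv=cv2.cvtColor(w['image'],cv2.COLOR_RGB2GRAY);m=((hsv>110)).astype('uint8');m[:, :175]=0;m[:,255:]=0;m[:95]=0;m[170:]=0
p=cv2.findNonZero(m);c,_,_=cv2.fitEllipse(cv2.convexHull(p));print('skirt px',c)
for n,a,b,z in[('skirt',(204,197),c,.063),('knob',(75,262),(300,132),.065),('rock',(278,294),(199,57),.066),('m4',(298,126),(147.5,145.5),.06),('tabtip',(163,108),(213,191),.088)]:
  print(n,two(ray(t,T(*a)),ray(w,b,o)),onz(w,b,z,o).round(4))
cr=w['image'][10:110,150:250,::-1];cv2.imwrite('pics/rock.png',cv2.resize(cr,(500,500),interpolation=2))
E
```

```text
skirt px (214.28466796875, 133.008056640625)
skirt (array([ 0.56206804, -0.12503929,  0.07255899]), np.float64(0.0018166220550863647)) [ 0.5628 -0.1251  0.063 ]
knob (array([ 0.52703756, -0.05666484,  0.0745637 ]), np.float64(0.0018286793827884552)) [ 0.5266 -0.0551  0.065 ]
rock (array([ 0.50978758, -0.15475763,  0.11224436]), np.float64(0.0004333309195760985)) [ 0.5095 -0.1631  0.066 ]
m4 (array([ 0.60372372, -0.17917441,  0.0550218 ]), np.float64(0.0022688805095769115)) [ 0.6021 -0.1769  0.06  ]
tabtip (array([ 0.60968328, -0.10365321,  0.07793498]), np.float64(0.0004614596227241155)) [ 0.6062 -0.1037  0.088 ]
```

View pics/rock.png

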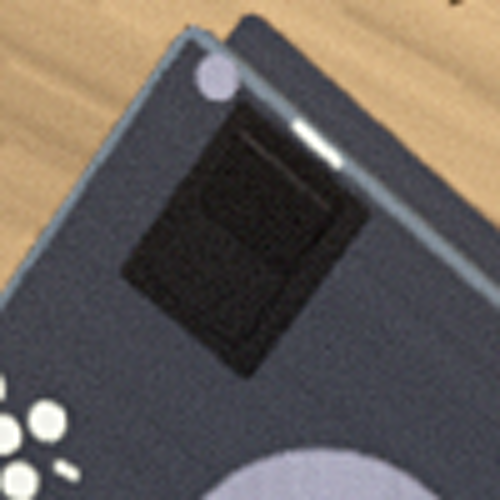

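```bash
python3 -m jog '[{"tx":0,"ty":0,"tz":1,"turn":0},{"tx":0,"ty":0,"tz":2,"turn":0},{"tx":0,"ty":0,"tz":2.75,"turn":0},{"tx":0,"ty":0,"tz":2.75,"turn":0},{"tx":0,"ty":0,"tz":2.75,"turn":0}]'
python3 - <<'E'
import pickle;from h import *
o,w=pickle.load(open('w2.pkl','rb'))
a=lambda x,y:(150+x/5-.4,10+y/5-.4)
for n,p,z in[('bezc',(245,241),.063),('front',(288,172),.070),('bez1',(242,103),.063),('bez2',(368,213),.063),('bez3',(247,378),.063),('bez4',(122,270),.063)]:print(n,onz(w,a(*p),z,o).round(4))
E
```

```text
time_s: 2.95
tool_pos: [0.5839, -0.0749, 0.1218]
orientation: [-0.0, -0.228, 0.974, -0.0]
force: [-0.9, 0.3, 0.8]
gripper_width: -0.0
bezc [ 0.5102 -0.1637  0.063 ]
front [ 0.4972 -0.1603  0.07  ]
bez1 [ 0.4906 -0.1728  0.063 ]
bez2 [ 0.4967 -0.1466  0.063 ]
bez3 [ 0.5307 -0.1545  0.063 ]
bez4 [ 0.524 -0.181  0.063]
```

```bash
python3 -m jog '[{"tx":0,"ty":0,"tz":0.6,"turn":0},{"tx":0,"ty":0,"tz":1.27,"turn":0},{"tx":0,"ty":0,"tz":1.27,"turn":0},{"tx":0,"ty":0,"tz":1.27,"turn":0}]'
python3 -m jog '[{"tx":0,"ty":-0.22,"tz":0,"turn":0},{"tx":0,"ty":-0.43,"tz":0,"turn":0},{"tx":-0.035,"ty":-0.52,"tz":0,"turn":1},{"tx":-0.067,"ty":-0.62,"tz":0,"turn":2},{"tx":-0.085,"ty":-0.715,"tz":0,"turn":3},{"tx":-0.1,"ty":-0.815,"tz":0,"turn":4},{"tx":-0.1,"ty":-0.915,"tz":0,"turn":5},{"tx":-0.1,"ty":-1.015,"tz":0,"turn":6},{"tx":-0.08,"ty":-1.11,"tz":0,"turn":7},{"tx":-0.06,"ty":-1.21,"tz":0,"turn":8},{"tx":-0.03,"ty":-1.305,"tz":0,"turn":9},{"tx":0.01,"ty":-1.4,"tz":0,"turn":10},{"tx":0.01,"ty":-1.4,"tz":0,"turn":10}]'
python3 -m jog '[{"tx":0,"ty":0,"tz":0,"turn":0}]'
python3 snap.py w3
```

```text
time_s: 3.35
tool_pos: [0.5848, -0.0751, 0.0723]
orientation: [0.001, -0.228, 0.974, -0.0]
force: [0.2, 0.3, 0.4]
gripper_width: 0.003
time_s: 4.65
tool_pos: [0.6091, -0.1262, 0.0715]
orientation: [0.001, 0.206, 0.979, 0.0]
force: [1.2, 1.1, 1.9]
gripper_width: -0.0
time_s: 4.75
tool_pos: [0.6092, -0.1255, 0.0713]
orientation: [0.001, 0.203, 0.979, 0.0]
force: [1.8, 1.4, 1.1]
gripper_width: 0.001
4.75 [ 0.60918524 -0.12551051  0.07129576] [8.61443004e-04 2.03388772e-01 9.79097669e-01 1.37747174e-04] [-13.8  35.8  29.9 101.9 -23.   48.3  93.5] [1.77414511 1.39002909 1.12586419] 0.0011900421344295013
```

View pics/w3.png

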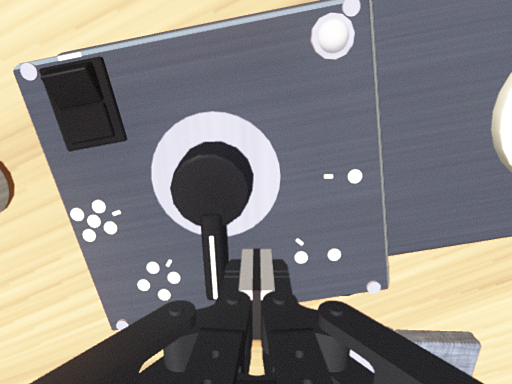

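The wrist view shows the tab at (212,260) against the left side of the shut fingers, just past three dots. The dots of mark four are at (158,280). I'll keep pushing.

```bash
python3 -m jog '[{"tx":-0.037,"ty":-0.09,"tz":0,"turn":1},{"tx":-0.067,"ty":-0.19,"tz":0,"turn":2},{"tx":-0.088,"ty":-0.285,"tz":0,"turn":3},{"tx":-0.1,"ty":-0.385,"tz":0,"turn":4},{"tx":-0.103,"ty":-0.46,"tz":0,"turn":4.8},{"tx":-0.103,"ty":-0.46,"tz":0,"turn":4.8},{"tx":-0.103,"ty":-0.46,"tz":0,"turn":4.8}]'
python3 snap.py w4
```

```text
time_s: 5.5
tool_pos: [0.6047, -0.1438, 0.0706]
orientation: [0.0, 0.402, 0.916, -0.0]
force: [-0.2, 1.0, 0.4]
gripper_width: -0.003
5.5 [ 0.60469855 -0.14382709  0.07056757] [ 2.25309889e-05  4.02294670e-01  9.15510239e-01 -2.68174696e-05] [-16.1  37.5  36.1 102.1 -28.1  49.6  75.6] [-0.23346878  0.96962613  0.3652458 ] -0.0026104897910829146
```

View pics/w4.png

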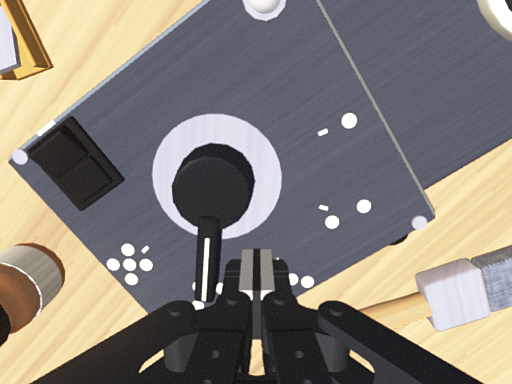

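The tab has jumped ahead to the four-dot mark, with its tip at (206,298) over the mark's dots and a small gap to the fingers. I'll back off, lift, move over the rocker and check the selector angle.

```bash
python3 -m jog '[{"tx":0,"ty":0.15,"tz":0,"turn":0},{"tx":0,"ty":0.3,"tz":0,"turn":0},{"tx":0,"ty":0.3,"tz":-0.8,"turn":0},{"tx":0,"ty":0.3,"tz":-1.7,"turn":0},{"tx":0,"ty":0.3,"tz":-1.7,"turn":0},{"tx":0.8,"ty":-0.5,"tz":-1.7,"turn":-1.5},{"tx":1.2,"ty":-1.4,"tz":-1.7,"turn":-3},{"tx":1.575,"ty":-2.31,"tz":-1.7,"turn":-4.5},{"tx":1.575,"ty":-2.31,"tz":-1.7,"turn":-6.8},{"tx":1.575,"ty":-2.31,"tz":-1.7,"turn":-6.8},{"tx":1.575,"ty":-2.31,"tz":-1.7,"turn":-6.8},{"tx":1.575,"ty":-2.31,"tz":-1.7,"turn":-6.8}]'
python3 snap.py w5; python3 - <<'E'
import cv2;from rig import get_image
w=cv2.imread('pics/w5.png');t=get_image('top')['image'][155:255,280:380,::-1]
cv2.imwrite('pics/c5.png',cv2.hconcat([cv2.resize(w,(448,336)),cv2.resize(t,(336,336),interpolation=2)]))
E
```

```text
time_s: 6.75
tool_pos: [0.4943, -0.1593, 0.1384]
orientation: [0.0, 0.119, 0.993, 0.0]
force: [-0.6, -0.3, -0.4]
gripper_width: 0.002
6.75 [ 0.49429248 -0.15930326  0.138406  ] [7.59914040e-05 1.19099710e-01 9.92882295e-01 4.54869310e-05] [-14.   21.5  33.5 113.6 -15.5  49.2 104.2] [-0.60305355 -0.26729622 -0.35594358] 0.0021484608093227074
```

View pics/c5.png

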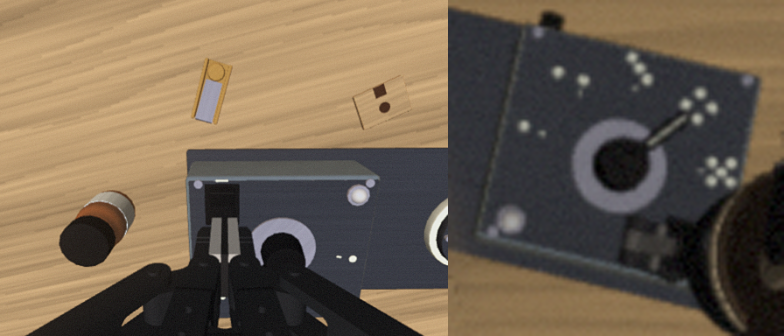

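The selector tab points straight at the four-dot mark (top crop, tip at about (685,120)). The fingertips hang over the rocker's front end. I'll press down.

```bash
python3 -m jog '[{"tx":0,"ty":0,"tz":0.7,"turn":0},{"tx":0,"ty":0,"tz":1.4,"turn":0},{"tx":0,"ty":0,"tz":1.6,"turn":0},{"tx":0,"ty":0,"tz":1.65,"turn":0},{"tx":0,"ty":0,"tz":1.7,"turn":0},{"tx":0,"ty":0,"tz":1.74,"turn":0},{"tx":0,"ty":0,"tz":1.78,"turn":0}]'
python3 -m jog '[{"tx":0,"ty":0,"tz":0.03,"turn":0},{"tx":0,"ty":0,"tz":0.05,"turn":0},{"tx":0,"ty":0,"tz":0.05,"turn":0}]'
```

```text
time_s: 7.55
tool_pos: [0.4938, -0.1596, 0.0682]
orientation: [0.0, 0.119, 0.993, 0.0]
force: [-2.4, 0.6, 4.1]
gripper_width: -0.002
time_s: 7.85
tool_pos: [0.4943, -0.1595, 0.0655]
orientation: [0.0, 0.118, 0.993, -0.0]
force: [-0.4, -0.7, 0.4]
gripper_width: 0.002
```

```bash
python3 -m jog '[{"tx":0,"ty":0,"tz":-0.8,"turn":0},{"tx":0,"ty":0,"tz":-1.9,"turn":0},{"tx":0,"ty":0,"tz":-3,"turn":0},{"tx":0,"ty":0.5,"tz":-4,"turn":0},{"tx":0,"ty":1.5,"tz":-4.5,"turn":0},{"tx":0,"ty":2.5,"tz":-4.5,"turn":0},{"tx":-0.5,"ty":2.5,"tz":-4.5,"turn":0},{"tx":-0.5,"ty":2.5,"tz":-4.5,"turn":0},{"tx":-0.5,"ty":2.5,"tz":-4.5,"turn":0}]'
python3 snap.py w6; python3 - <<'E'
import cv2;from rig import get_image
w=cv2.imread('pics/w6.png');t=get_image('top')['image'][120:290,250:420,::-1]
cv2.imwrite('pics/c6.png',cv2.hconcat([cv2.resize(w,(448,336)),cv2.resize(t,(336,336),interpolation=2)]))
E
```

```text
time_s: 8.75
tool_pos: [0.5365, -0.0678, 0.2451]
orientation: [-0.0, 0.119, 0.993, -0.0]
force: [-0.6, 0.2, 0.1]
gripper_width: -0.001
8.75 [ 0.53648072 -0.06779523  0.2450797 ] [-3.10972343e-04  1.19043467e-01  9.92888910e-01 -4.11803704e-04] [-25.8  16.   34.6 104.  -10.   63.2  88.7] [-0.57775897  0.19753314  0.09165949] -0.0005212982657704442
```

View pics/c6.png

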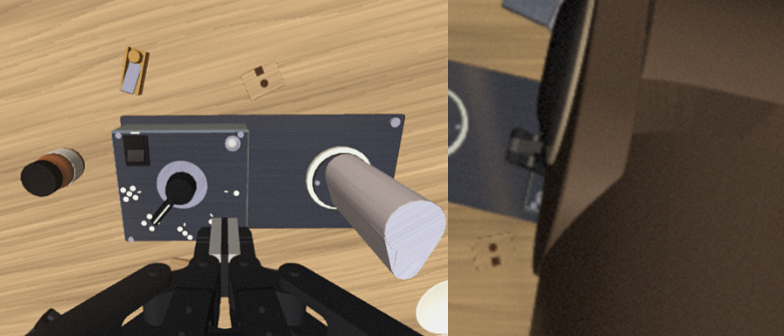

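The tab points at mark four (wrist view, about (158,213)), and the rocker's lit face has moved to its far half at (136,155). I'll zoom in on both and measure.

```bash
python3 - <<'E'
import pickle;from h import *
o,w=pickle.load(open('w6.pkl','rb'))
cr=w['image'][140:270,120:250,::-1];cv2.imwrite('pics/z6.png',cv2.resize(cr,(520,520),interpolation=2))
k=512/448
ax=onz(w,(182*k,184*k),.063,o);tip=onz(w,(154*k,223*k),.088,o)
print(ax,tip,np.degrees(np.arctan2(*(tip-ax)[[1,0]]))+13.4)
for n,p,z in[('jar',(42*k,178*k),.072),('plane',(134*k,71*k),.02),('bridge',(262*k,80*k),.005)]:print(n,onz(w,p,z,o).round(4))
E
```

```text
[ 0.56204695 -0.1242171   0.063     ] [ 0.59221972 -0.16287145  0.088     ] -38.62515473218165
jar [ 0.5141 -0.2765  0.072 ]
plane [ 0.4246 -0.1499  0.02  ]
bridge [ 0.4712 -0.0021  0.005 ]
```

View pics/z6.png

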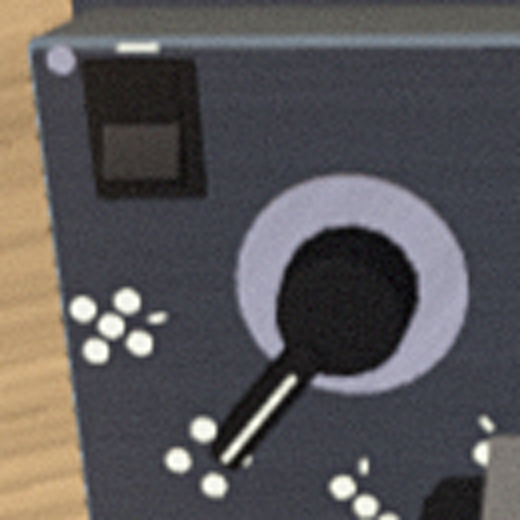

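The zoom shows the tab on four dots, measured at -38.6° against a nominal -40°. The rocker's far half is tilted up at (140,150) and its front half is level, so the iron is on.

```bash
python3 -c "
from rig import ticket;print(ticket.close_job())"
```

```text
the job is handed in; nothing more can be done
None
```

I pushed the selector tab from its side with the shut fingertips, from two dots through three to the four-dot click. Then I pressed the rocker's front end until it snapped over, lifted clear and handed the job in at about 9 s on the robot's clock.

- **Selector:** the last wrist picture puts the tab at -38.6° (nominal -40°), pointing into the four-dot mark. The top camera's picture, taken before the rocker press, agrees.
- **Rocker:** its far half now stands tilted and its front half is level. The force reading fell from about 4 N to 0.4 N as it went over.
- **Bystanders:** the jar, plane and bridge blank measured within about 5 mm of where they began, which I put down to measurement error. I did not re-measure the brush; the arm's path stayed at least 0.1 m away from it at low height. The post was not touched.
- **Disagreements and failures:**
  - The first move was refused because every row needs all four keys, so nothing moved.
  - The two-view heights were poor for small or mis-marked points: 112 mm for the rocker, and two 8 mm or more too high for the skirt and the panel knob. I therefore used the text's panel heights for those; their horizontal positions agreed to within about 3 mm, except the rocker's at about 9 mm.
  - In the last top picture the arm hid the panel, so the final check rests on the wrist camera alone.

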